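# Move a sample canister from its stand to the adjustable platform

### The arm

A 6-joint arm with a two-finger parallel gripper is mounted at the origin on the work surface. World frame = base frame: x ahead of the robot, y to its left, z up, the work surface at z = 0. Lengths are in m, angles in rad, forces in N, time in s.
With the tool pointing down it reaches from about 0.275 to 0.85 m from the base axis. Payload 5.2 kg.
Tool frame: the origin (TCP) lies midway between the tips of the shut fingers; the grasp point (between the pads) lies 19 mm behind it (bot.tcp_to_grasp is the distance from the TCP to the grasp point, in m); x points along the fingers, y is the direction in which the jaws open and shut, and the axes are right-handed (so a half turn about x gives the same grasp; the last joint's range is limited). The gripper opens to 85 mm and grips with 20 to 120 N. Pads are 22 mm wide; open, the fingers measure 114 mm over their backs; the gripper's body (76 mm by 85 mm) begins 54 mm behind the grasp point. The pads swing forward as they close: fully open they stand 13 mm farther back than shut.
Start: joints at [-0.203, 0.259, 1.535, -0, 1.348, -0.203], TCP at [0.55, 0, 0.231] pointing down, gripper open.
Joint ranges: [-3.14, 3.14], [-0.91, 2.08], [0.19, 2.58], [-1.22, 4.36], [0.22, 2.71], [-3.12, 3.12]. Speed limits (rad/s): [2.57, 2.57, 3.14, 3.14, 3.14, 3.14].

### API

Orientations are given as a rotation vector (axis times angle).
In Python, from workcell import monitor, vision, job, bot gives the robot as it stands.
- The arm moves only by the tool move_arm, never from a script. Its argument "targets" is a list of rows, each a list of 4 numbers: the shift along the tool's x, y, z in cm, then the turn about the tool's x in rad. A call has exactly 10 rows; each row is the pose to reach, as a shift and turn from the pose measured when the call began, along the tool's axes at that moment; what a row does not reach only later rows make up. A row lasts 1/12 s, in which the tool goes at most 41.7 mm and 7.16 degrees, less where a joint would pass 70% of its speed; a pose out of reach is approached as far as the arm can. A call with a gripper value outside its range is refused whole. "hand" is the finger opening in cm, from 0 to 8.54, set as the call begins (left out, the last holds). The fingers move at their own pace and stop on an object; "squeeze" is the grip in N (left out, the last holds). Time passes only in rows, so rows that repeat a pose let the fingers close, or fill a call up. It gives the time, the measured TCP pose, the force and the opening at its end, in the units of the state.
- monitor.state(): the state, without advancing time (a new reading comes with each control period).
- vision.read_camera(name): name is "scene" or "side" or "wrist"; returns a dict with "pixels" (384x512x3 uint8, red, green, blue), "intrinsics" (3x3 intrinsics, pixels), "R" (3x3) and "t" (3): a world point X has camera coordinates R X + t; the wrist camera has in their place "T_tool_cam" (4x4, takes a point from camera to tool coordinates, whose origin is the TCP and whose axes are the tool frame's). Camera axes: x right, y down, z forward; pixel columns grow to the right and rows downward; lengths in m; the calibration is good to about 2 mm. A picture is of the moment at which its call begins: read the wrist's pose just before it. There is no depth.
- job.job_done(): hands the job in, once; it reports no verdict.
The state is a dict: "time": time; "q": joint angles; "dq": joint speeds; "tau": joint torques, N m; "tcp_pos": TCP position; "orientation": TCP orientation; "wrist_force": force on the tool from outside, world axes, zero at the start; "torque": the same for the moment, N m; "opening": finger opening in m.
Only numpy, scipy, OpenCV 4.12 (cv2) and the standard library are available. Lean on these libraries where they do the work, as an engineer would, in place of code of your own. Each camera call takes 0.05 s, during which the arm holds its last target. There are 200 camera calls.

### The job

Press the flip cap of the steel sample canister fully shut, swing its folded bail handle up, then lift the canister off its stand by the bail and set it gently down, upright, in the middle of the plate of the height-adjustable platform beside it. Keep it upright on the way, let go of the bail only once the canister rests on the plate, do not drop it, and leave the cap shut and the other things on the bench where they are.

Things in the scene. Friction and masses are not known exactly. Their poses are not given: they have to be found in the camera images.
- canister: loose round steel canister, 96 mm diameter, 0.45 to 0.75 kg; origin centre of its underside, z up. Its flat shoulder is 100 mm up; a neck of 48 mm diameter rises from it to 116 mm, closed by the cap. Bail pivots lie on the canister's y axis at y = -55 and +55 mm, 88 mm up; the cap's hinge pin runs along y at x = +31 mm, 117 mm up. It stands in the seat of the stand
- bail (a joint): angle of the bail handle (10 mm round steel rod, arch 110 mm wide, its straight top bar 64 mm long, bar centreline 85 mm from the pivots): 0 = straight up over the canister (bar 173 mm above the canister's underside), 1.45 = folded out nearly level to the canister's -x side, stop at -0.1. Stiff pivots (about 0.04 N m): it stays where it is left
- bail_bar (a point): middle of the bail's top bar, on its centreline; its y axis runs along the bar
- cap (a joint): angle of the flip cap (black plastic disc 56 mm diameter, 10 mm thick, with an 18 mm thumb tab on its free edge, away from the hinge, reaching 73 mm from the hinge pin): 0 = fully shut, level on the neck; about 1.6 = standing open on edge at the canister's +x side. Stiff hinge (about 0.05 N m): it stays where it is left
- cap_top (a point): centre of the cap's outer face, 31 mm from its hinge pin; when shut it faces up, 126 mm above the canister's underside
- stand: fixed round steel stand, 116 mm diameter; origin centre of its underside on the bench. Its seat is a shallow round dish: floor 50 mm above the bench, inner radius 51 mm, rim 6 mm higher
- jack: fixed base of the height-adjustable platform, 110 mm square; origin centre of its underside on the bench. Centred above it is a level bare metal plate 130 mm square, sides along the base's x and y, whose top lies anywhere from 60 to 105 mm above the bench: that height is not reported and the plate does not give way, so feel for it
- cube: loose concrete test cube, 100 mm edges, 2.3 kg; origin centre of underside. Bystander.
- bar_piece: loose upright steel round bar piece, 50 mm diameter, 100 mm tall; origin centre of underside. Bystander.
- spanner: loose steel spanner 180 mm long lying flat; origin near its middle underneath. Bystander.
- mouse: loose black computer mouse, 100 x 60 mm, 34 mm high; origin centre of underside. Bystander.
Things that resemble listed ones, but are neither listed nor needed, are in the scene too. What is meant by the canister is not orange, and is the smaller of those in its own colour.

How it is judged:
On the way, in this order (a step that is already met when the one before it is completed fails the run):
1. the canister is carried by its raised bail, cap shut, clear of the stand (value of joint cap below 0.1 rad and value of joint bail below 0.6 rad and distance between the grasp point and bail_bar below 0.05 m and z of canister in the frame of stand above 0.065 m and contact force between canister and stand below 0.05 N and contact force between canister and jack below 0.05 N), for 0.2 s.
2. the canister rests still on the platform while the fingers still hold it (not dropped) (contact force between canister and jack above 1 N and contact force between the fingers and canister above 1 N and distance between the grasp point and bail_bar below 0.05 m and linear speed of canister below 0.03 m/s), for 0.1 s.
At the end, for the whole second after the job is handed in: The canister stands free on the platform's plate, its centre within 30 mm of the plate's centre, upright within 0.08 rad and at rest, with its cap shut (below 0.1 rad). The bail may be in any position (horizontal distance between canister and jack below 0.03 m and contact force between canister and jack above 2 N and angle between canister's own z axis and vertical below 0.08 rad and value of joint cap below 0.1 rad and linear speed of canister below 0.02 m/s and angular speed of canister below 0.2 rad/s); the robot touches nothing.
It fails at once if the canister is set down hard on the platform (more than 45 N) (contact force between canister and jack above 45 N).
It fails at once if the canister is tipped by more than 0.6 rad (angle between canister's own z axis and vertical above 0.6 rad).
It fails at once if one of the other things (cube, bar piece, spanner, mouse) is moved by more than 30 mm (distance of any of cube, bar_piece, spanner, mouse from where it was at the start of the episode above 0.03 m).
It also fails if it takes over 70 s, if anything falls off the work surface, if the arm or the gripper's body presses on something with over 40 N, if the wrist force passes 120 N, or if a joint passes its speed limit or range.

## Working session

There is one attempt and no reset: what is moved stays moved. The work goes in short steps, Python scripts to look and compute and a tool call to move; the robot and the scene stay as the last step left them, time stands still between calls to the robot, and variables do not carry over. Pictures are saved under pics/ and viewed, about 8 in all and at most 12, crops included, and the job is handed in when it is done.

Besides the shell and the picture viewer there is one more tool, called after ">>>" by a JSON object that holds its "method" and its "body". move_arm: Moves the arm, as the interface text tells. Its arguments: {"type":"object","properties":{"targets":{"type":"array","items":{"type":"array","items":{"type":"number"}}},"hand":{"type":"number"},"squeeze":{"type":"number"}},"required":["targets"]}

```bash
ls; mkdir -p pics
cat > h.py <<'E'
import numpy as np, cv2, json
from scipy.spatial.transform import Rotation as Ro
from workcell import monitor, vision, job, bot
def snap(name,fn,crop=None,scale=1):
    s=monitor.state(); c=vision.read_camera(name); im=c["pixels"][:,:,::-1]
    if name=="wrist":
        T=np.array(c["T_tool_cam"]); W=np.eye(4); W[:3,:3]=Ro.from_rotvec(s["orientation"]).as_matrix(); W[:3,3]=s["tcp_pos"]
        M=np.linalg.inv(W@T); R,t=M[:3,:3],M[:3,3]
    else: R,t=np.array(c["R"]),np.array(c["t"])
    np.savez("pics/"+fn+".npz",K=c["intrinsics"],R=R,t=t); cv2.imwrite("pics/"+fn+"_raw.png",im)
    crp(fn,fn,crop,scale)
def crp(src,fn,crop=None,scale=1):
    im=cv2.imread("pics/"+src+"_raw.png")
    if crop: im=im[crop[1]:crop[3],crop[0]:crop[2]]
    cv2.imwrite("pics/"+fn+".png",cv2.resize(im,None,fx=scale,fy=scale,interpolation=cv2.INTER_CUBIC))
def cam(fn): d=np.load("pics/"+fn+".npz"); return d["K"],d["R"],d["t"]
def at(fn,uv,z):
    K,R,t=cam(fn); d=R.T@np.linalg.solve(K,[*uv,1]); c=-R.T@t; return c+d*(z-c[2])/d[2]
def tri(*obs):
    A=[];b=[]
    for fn,uv in obs:
        K,R,t=cam(fn); d=R.T@np.linalg.solve(K,[*uv,1]); d/=np.linalg.norm(d); P=np.eye(3)-np.outer(d,d); A.append(P); b.append(P@(-R.T@t))
    A=np.vstack(A); b=np.hstack(b); x=np.linalg.lstsq(A,b,rcond=None)[0]; return x,np.linalg.norm(A@x-b)
def px(fn,X):
    K,R,t=cam(fn); p=K@(R@np.array(X)+t); return p[:2]/p[2]
E
python3 - <<'E'
from h import *
snap("scene","s1",scale=1.5); snap("side","d1",scale=1.5)
s=monitor.state(); print({k:np.round(v,3) for k,v in s.items()}, bot.tcp_to_grasp, Ro.from_rotvec(s["orientation"]).as_matrix().round(2))
E
```

```text
pics
{'time': np.float64(0.1), 'q': array([-0.203,  0.259,  1.536, -0.   ,  1.348, -0.203]), 'dq': array([-0.   , -0.001, -0.002, -0.001, -0.001,  0.   ]), 'tau': array([ 3.0000e-03, -4.4697e+01, -2.9125e+01, -0.0000e+00,  6.0000e-03,
       -0.0000e+00]), 'tcp_pos': array([0.55 , 0.   , 0.231]), 'orientation': array([ 1.209,  1.211, -1.21 ]), 'wrist_force': array([-0.448,  0.368, -0.338]), 'torque': array([-0.008, -0.008, -0.005]), 'opening': np.float64(0.085)} 0.0187 [[-0.  1. -0.]
 [ 0. -0. -1.]
 [-1. -0. -0.]]
```

View pics/s1.png

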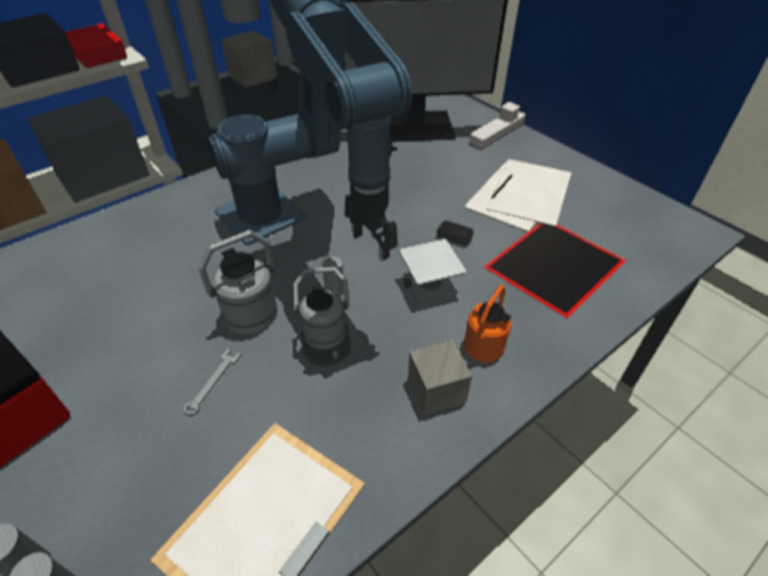

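View pics/d1.png

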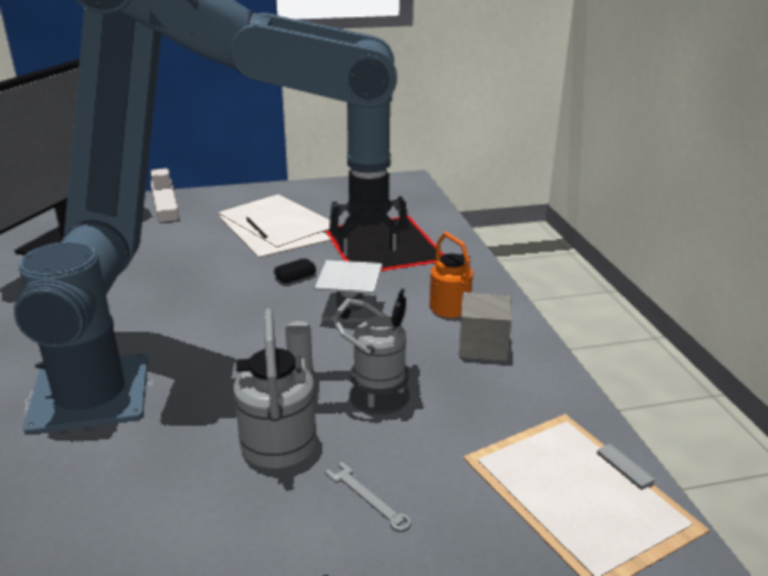

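Candidates: the large grey canister (scene 245,285 / side 275,410), the smaller grey one on the stand (scene 322,315 / side 380,350), and the orange one (scene 487,330). The smaller grey one on the stand fits the description. I'll confirm it with an enlarged crop.

Run:
```python
from h import *
a=cv2.imread("pics/s1_raw.png")[150:260,170:320]; b=cv2.imread("pics/d1_raw.png")[160:285,195:345]
f=lambda i:cv2.resize(i,None,fx=5.2,fy=5.2,interpolation=cv2.INTER_CUBIC)
cv2.imwrite("pics/c1.png",f(a)); cv2.imwrite("pics/c2.png",cv2.resize(b,None,fx=4.8,fy=4.8,interpolation=cv2.INTER_CUBIC))
```

```text
(no output)
```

View pics/c1.png

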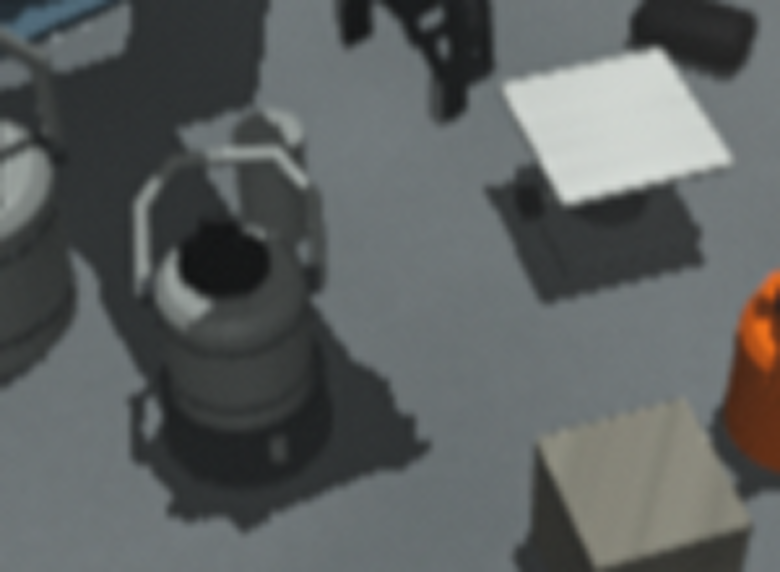

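View pics/c2.png

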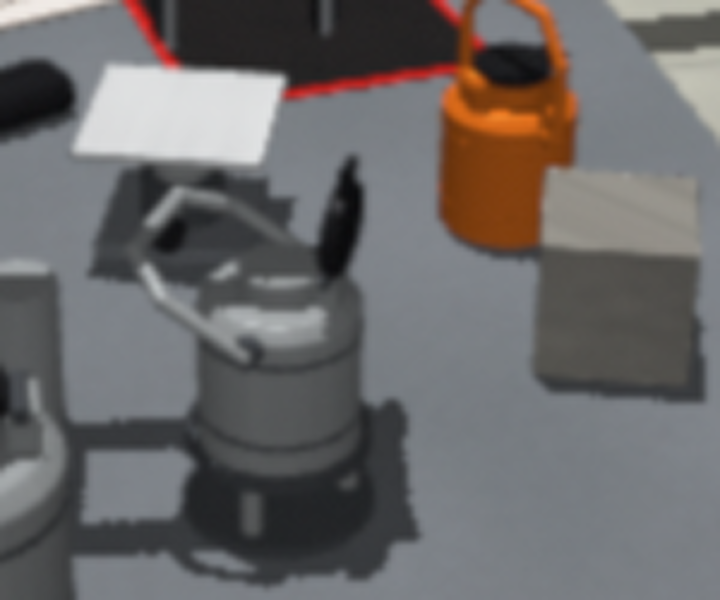

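Confirmed: the small grey canister stands on the stand, cap open edge-on (c2 341,222), bail folded toward the robot (bar mid c1 240,153; c2 158,220).

Run:
```python
from h import *
S=lambda u,v:("s1",(170+u/5.2,150+v/5.2)); D=lambda u,v:("d1",(195+u/4.8,160+v/4.8))
def p(n,a,b):
    x,r=tri(S(*a),D(*b)); print(n,(x*1000).round(),round(r*1000,1)); return x
p("bar",(240,153),(158,220)); p("barend-",(205,155),(138,250)); p("barend+",(275,152),(178,190))
p("pivnear",(143,288),(248,350)); p("cap",(225,260),(341,222))
P=[p("plate",a,b) for a,b in [((655,48),(110,66)),((503,87),(73,154)),((732,160),(287,75)),((567,205),(262,166))]]
print("mean",np.mean(P,0))
p("barpiece",(272,127),(27,268)); p("cube-y-x",(540,445),(548,255)); p("cube+y-x",(685,402),(557,170)); p("cube+x+y",(748,525),(697,182))
print("stand bottom front (z0) scene",at(*S(245,485),0),"side",at(*D(280,550),0))
for f in("s1","d1"):
    K,R,t=cam(f); print(f,-R.T@t)
```

```text
bar [481. -79. 174.] 2.1
barend- [465. -96. 168.] 4.8
barend+ [498. -62. 181.] 1.2
pivnear [ 514. -177.  143.] 0.3
cap [ 573. -150.  201.] 0.7
plate [509. 273.  95.] 1.0
plate [465. 160.  88.] 0.5
plate [631. 232.  94.] 0.6
plate [587. 116.  89.] 0.1
mean [0.54777177 0.19510361 0.09145253]
barpiece [412. -10. 108.] 0.7
cube-y-x [735. -39.  93.] 2.6
cube+y-x [771.  48. 101.] 2.0
cube+x+y [857.  16.  99.] 0.5
stand bottom front (z0) scene [ 5.85434759e-01 -1.62201876e-01  1.11022302e-16] side [ 0.53267649 -0.17693239  0.        ]
s1 [ 1.22115669 -0.51005954  0.9854653 ]
d1 [ 0.28618043 -1.24200946  0.87587824]
```

>>> {"method": "move_arm", "body": {"targets": [[-4,0,0,0.1],[-7,0.5,1,0.2],[-8,1,4,0.3],[-8,2,7,0.4],[-8,3,10,0.5],[-8,4,13,0.6],[-8,5,16,0.66],[-8,5.2,17.3,0.66],[-8,5.2,17.3,0.66],[-8,5.2,17.3,0.66]], "hand": 0}}

```text
time: 0.93
tcp_pos: [0.6013, -0.1731, 0.3095]
orientation: [1.676, 0.824, -1.68]
wrist_force: [0.2, 0.4, 0.8]
opening: 0.0002
```

Run:
```python
from h import *
snap("wrist","w1",scale=1.5)
s=monitor.state(); print({k:np.round(s[k],3) for k in("tcp_pos","orientation","wrist_force","opening","q")})
```

```text
{'tcp_pos': array([ 0.601, -0.172,  0.31 ]), 'orientation': array([ 1.675,  0.825, -1.678]), 'wrist_force': array([0.733, 0.208, 0.762]), 'opening': np.float64(0.0), 'q': array([-0.457,  0.364,  1.199,  0.   ,  1.582,  0.202])}
```

View pics/w1.png

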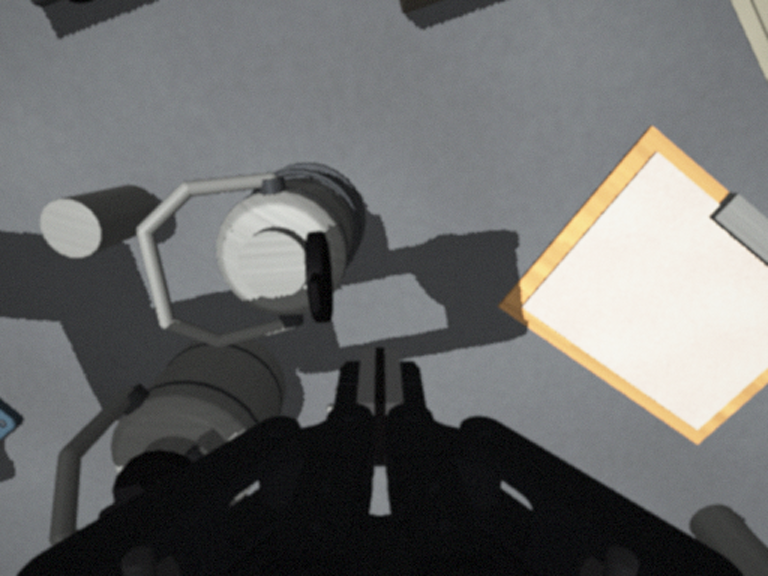

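The wrist view shows the canister clearly: pivots (272,184) and (291,321), bar ends (145,232) and (168,323), neck (272,262), cap edge-on (318,277).

Run:
```python
from h import *
f=lambda u,v,z:(at("w1",(u/1.5,v/1.5),z)*1000).round(1)
a,b=f(272,184,140),f(291,321,140); print("piv",a,b,np.linalg.norm(a-b),"mid",(a+b)/2,"yaw x", np.degrees(np.arctan2(-(a-b)[0],(a-b)[1])))
for z in(150,165,174):
  c,d=f(145,232,z),f(168,323,z); print("bar",z,c,d,np.linalg.norm(c-d),(c+d)/2,np.degrees(np.arctan2(-(c-d)[0],(c-d)[1])))
print("neck",f(272,262,166),"cap top",f(318,277,238),f(318,277,200))
print("barmid tri",tri(("w1",(156.5/1.5,277.5/1.5)),("s1",(170+240/5.2,150+153/5.2)),("d1",(195+158/4.8,160+220/4.8))))
# plate refine not in view; predicted
s=monitor.state(); print(Ro.from_rotvec(s["orientation"]).as_matrix().round(3))
```

```text
piv [ 37186.2  -8810.4 140000. ] [ 63638.8  30090.  140000. ] 47042.33377416559 mid [ 50412.5  10639.8 140000. ] yaw x 145.7839675173977
bar 150 [ 86027.8 -24388.3 150000. ] [105216.    4664.7 150000. ] 34817.579298969074 [ 95621.9  -9861.8 150000. ] 146.557032038851
bar 165 [ 94591.2 -26823.7 165000. ] [115704.    5143.3 165000. ] 38309.782208203695 [105147.6 -10840.2 165000. ] 146.55698955629214
bar 174 [ 99729.3 -28285.  174000. ] [121996.8   5430.5 174000. ] 40405.1543308524 [110863.05 -11427.25 174000.  ] 146.55711673566964
neck [ 64435.   12035.7 166000. ] cap top [ 77336.5  40109.7 238000. ] [ 65069.4  33676.2 200000. ]
barmid tri (array([ 0.48135037, -0.08461414,  0.17844284]), np.float64(0.0074920428105251504))
[[-0.003  0.79  -0.612]
 [ 0.002 -0.612 -0.79 ]
 [-1.    -0.003  0.   ]]
```

Passed mm as z; fixing the units.

Run:
```python
from h import *
f=lambda u,v,z:(at("w1",(u/1.5,v/1.5),z/1000)*1000).round(1)
a,b=f(272,184,138),f(291,321,138); print("piv",a,b,np.linalg.norm(a-b),"mid",(a+b)/2,"yaw x", np.degrees(np.arctan2(-(a-b)[0],(a-b)[1])))
for z in(150,165,178):
  c,d=f(145,232,z),f(168,323,z); print("bar",z,c,d,np.linalg.norm(c-d),(c+d)/2,np.degrees(np.arctan2(-(c-d)[0],(c-d)[1])))
print("neck",f(272,262,166),"cap top",f(318,277,238),f(318,277,200),f(345,277,167))
```

```text
piv [569.5 -87.8 138. ] [ 509.9 -175.4  138. ] 105.95244216156607 mid [ 539.7 -131.6  138. ] yaw x -34.23001176738291
bar 150 [479.2 -58.3 150. ] [ 440.4 -117.1  150. ] 70.4477111054717 [459.8 -87.7 150. ] -33.419380817771895
bar 165 [487.7 -60.8 165. ] [ 450.8 -116.6  165. ] 66.89730936293326 [469.25 -88.7  165.  ] -33.476278296102656
bar 178 [495.1 -62.9 178. ] [ 459.9 -116.2  178. ] 63.8743297420803 [477.5  -89.55 178.  ] -33.44128151023891
neck [ 541.4 -128.4  166. ] cap top [ 582.6 -143.7  238. ] [ 570.3 -150.1  200. ] [ 574.4 -167.1  167. ]
```

>>> {"method": "move_arm", "body": {"targets": [[4,0,-0.1,-0.06],[8,0,-0.1,-0.06],[10.3,0,-0.1,-0.06],[10.3,-1.2,-0.05,-0.06],[10.3,-2.2,0,-0.06],[10.3,-3.2,0.07,-0.06],[10.3,-4.2,0.13,-0.06],[10.3,-5.2,0.2,-0.06],[10.3,-6,0.25,-0.06],[10.3,-6.5,0.28,-0.06]]}}

```text
time: 1.82
tcp_pos: [0.5472, -0.1334, 0.2079]
orientation: [1.635, 0.866, -1.636]
wrist_force: [1.4, 0.2, -0.1]
opening: 0.0
```

>>> {"method": "move_arm", "body": {"targets": [[0,-1,0,0],[0,-2,0,0],[0.5,-2.8,0,0],[1,-3,0,0],[1.5,-2.8,0,0],[2,-2.6,0,0],[2.4,-2.2,0,0],[2.7,-2,0,0],[2.9,-2,0,0],[2.9,-2,0,0]]}}

```text
time: 2.65
tcp_pos: [0.5307, -0.1224, 0.1781]
orientation: [1.634, 0.867, -1.637]
wrist_force: [-0.2, -0.1, -0.3]
opening: 0.0003
```

Run:
```python
from h import *
snap("side","d2",(215,150,315,250),6)
```

```text
(no output)
```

View pics/d2.png

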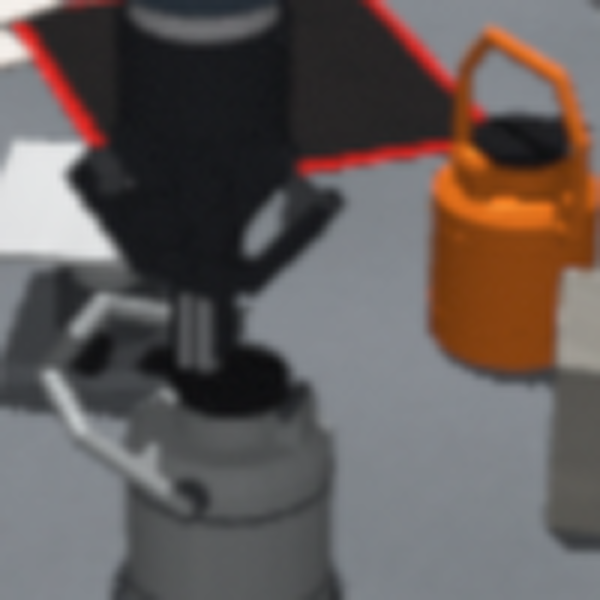

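Cap is folded down onto the neck (d2 235,380), with the fingers just above it. Next I press it home, watching the force.

>>> {"method": "move_arm", "body": {"targets": [[0.1,0,0,0],[0.2,0,0,0],[0.3,0,0,0],[0.4,0,0,0],[0.5,0,0,0],[0.5,0,0,0],[0.5,0,0,0],[0.5,0,0,0],[0.5,0,0,0],[0.5,0,0,0]]}}

```text
time: 3.53
tcp_pos: [0.5308, -0.1223, 0.1755]
orientation: [1.635, 0.865, -1.635]
wrist_force: [-4.5, 1.0, 12.6]
opening: 0.0002
```

>>> {"method": "move_arm", "body": {"targets": [[-3.5,0,0,0],[-7,-0.5,0,0],[-7.3,-4,0,0],[-7.3,-8,0.1,0],[-7,-10.3,0.1,0],[-4,-10.4,0.1,0],[-1,-10.4,0.1,0],[1,-10.4,0.1,0],[1,-10.4,0.1,0],[1,-10.4,0.1,0]]}}

```text
time: 4.37
tcp_pos: [0.4437, -0.0642, 0.1653]
orientation: [1.634, 0.867, -1.637]
wrist_force: [0.4, 0.6, 0.5]
opening: 0.0001
```

>>> {"method": "move_arm", "body": {"targets": [[0,1.2,0,0],[0,2.2,0,0],[-0.4,2.9,0,0],[-1,3.6,0,0],[-1.7,4.4,0,0],[-2.4,5.2,0,0],[-2.9,6,0,0],[-3.2,6.8,0,0],[-3.4,7.6,0,0],[-3.5,8.4,0,0]]}}

```text
time: 5.2
tcp_pos: [0.5144, -0.1123, 0.2008]
orientation: [1.635, 0.865, -1.636]
wrist_force: [-1.3, 1.1, 2.9]
opening: 0.0001
```

Run:
```python
from h import *
snap("side","d3",(205,130,325,220),6)
```

```text
(no output)
```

View pics/d3.png

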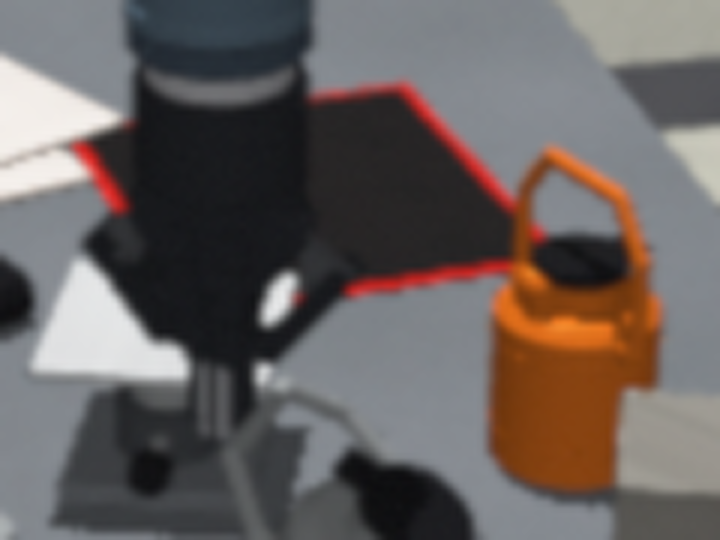

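The cap appears shifted right (d3 410,500). The canister may be tilting, so I'm checking the whole area before moving again.

Run:
```python
from h import *
crp("d3","d3b",(200,140,340,290),4)
```

```text
(no output)
```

View pics/d3b.png

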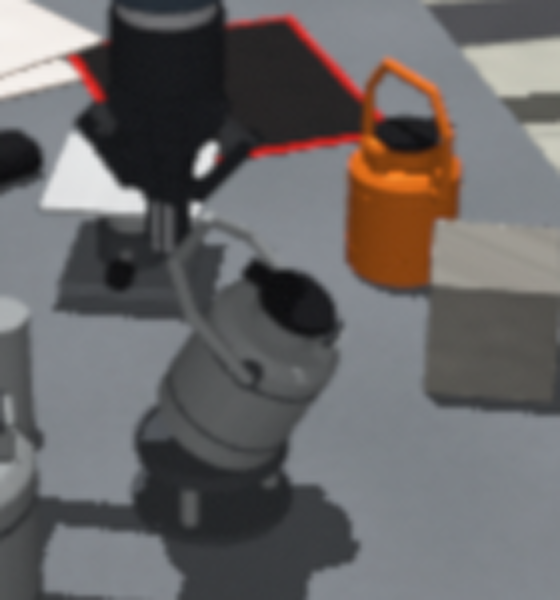

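The canister is tipped about 0.44 rad: the bar dragged it instead of swinging. Backing off slowly along the same path to reseat it.

>>> {"method": "move_arm", "body": {"targets": [[0,-0.3,0,0],[0.05,-0.6,0,0],[0.1,-0.9,0,0],[0.15,-1.2,0,0],[0.2,-1.5,0,0],[0.25,-1.8,0,0],[0.3,-2.1,0,0],[0.4,-2.4,0,0],[0.5,-2.7,0,0],[0.6,-3,0,0]]}}

```text
time: 6.08
tcp_pos: [0.4905, -0.0962, 0.1946]
orientation: [1.635, 0.864, -1.635]
wrist_force: [-1.5, 0.8, 1.4]
opening: -0.0002
```

Run:
```python
from h import *
snap("side","d4",(200,140,340,290),4)
```

```text
(no output)
```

View pics/d4.png

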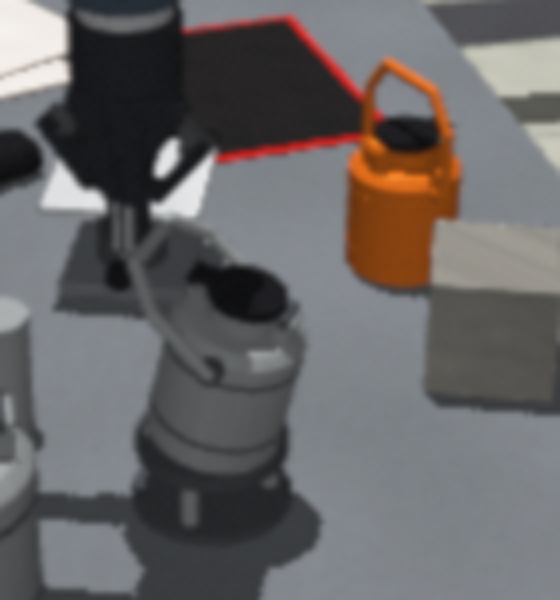

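>>> {"method": "move_arm", "body": {"targets": [[0.2,-0.3,0,0],[0.4,-0.6,0,0],[0.6,-0.9,0,0],[0.9,-1.2,0,0],[1.2,-1.5,0,0],[1.6,-1.9,0,0],[2,-2.3,0,0],[2.4,-2.8,0,0],[2.7,-3.4,0,0],[2.9,-4.2,0,0]]}}

```text
time: 6.97
tcp_pos: [0.4554, -0.0724, 0.1648]
orientation: [1.635, 0.863, -1.635]
wrist_force: [-0.3, 0.8, 0.6]
opening: -0.0
```

>>> {"method": "move_arm", "body": {"targets": [[0,-0.5,0,0],[0,-1,0,0],[0,-1.5,0,0],[-1,-1.6,0,0],[-3,-1.6,0,0],[-6,-1.6,0,0],[-9,-1.6,0,0],[-12,-1.6,0,0],[-12,-1.6,0,0],[-12,-1.6,0,0]]}}

```text
time: 7.8
tcp_pos: [0.4433, -0.0638, 0.2869]
orientation: [1.637, 0.859, -1.631]
wrist_force: [-0.4, -0.4, -0.8]
opening: -0.0001
```

Run:
```python
from h import *
snap("side","d5"); snap("wrist","w2"); snap("scene","s5")
crp("d5","d5",(215,150,315,290),4)
a=cv2.imread("pics/d5.png"); b=cv2.imread("pics/w2_raw.png"); c=cv2.imread("pics/s5_raw.png")[160:250,180:290]
b=b[:,120:512]
H=560; f=lambda i,w,h:cv2.resize(i,(w,h),interpolation=cv2.INTER_CUBIC)
# 400x560 side | right: wrist 392x384 top, scene 216x176 bottom
o=np.zeros((600,800,3),np.uint8); o[:560,:400]=a; o[:384,404:796]=b; o[388:388+180,404:624]=f(c,220,180)
cv2.imwrite("pics/m5.png",o); print(monitor.state()["tcp_pos"])
```

```text
[ 0.44150893 -0.06307214  0.28369569]
```

View pics/m5.png

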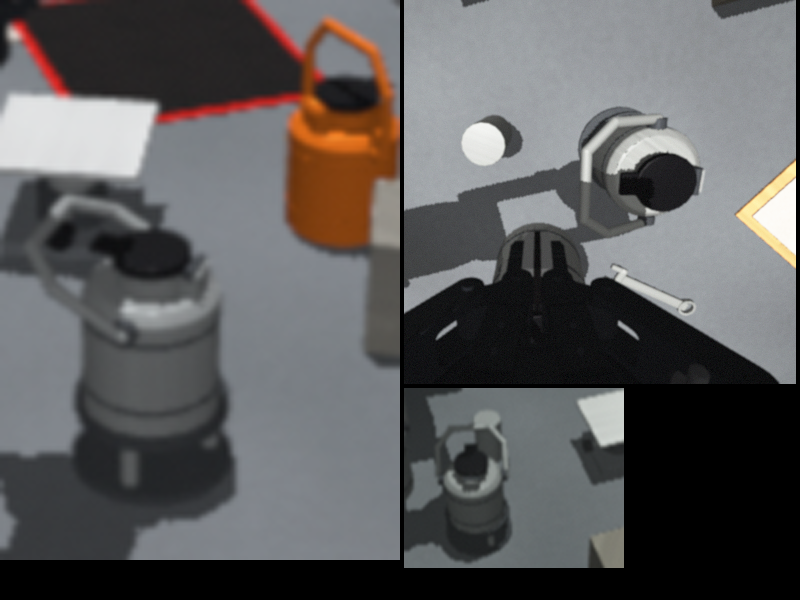

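The canister is upright again and the cap shut. Wrist part: pivots (663,124) and (650,221), bar ends (586,153) and (586,216), cap centre (667,183).

Run:
```python
from h import *
f=lambda u,v,z:(at("w2",(u-284,v),z/1000)*1000).round(1)
a,b=f(663,124,138),f(650,221,138); print("piv",np.linalg.norm(a-b),"mid",(a+b)/2,"yaw x", np.degrees(np.arctan2(-(a-b)[0],(a-b)[1])))
cap=f(667,183,176); print("cap",cap, "tab tip",f(624,183,176))
for z in(170,178,186,194,202):
  c,d=f(586,153,z),f(586,216,z); m=(c+d)/2; print("bar",z,np.linalg.norm(c-d).round(1),m,np.degrees(np.arctan2(-(c-d)[0],(c-d)[1])).round(1), "r", np.hypot(np.linalg.norm(m[:2]-[540,-130]),z-138).round(1))
print(tri(("w2",(586-284,184.5)),("d5",(215+46/4,150+228/4))))
```

```text
piv 104.70233999295337 mid [ 542.85 -135.35  138.  ] yaw x -34.09985816667828
cap [ 540.5 -129.1  176. ] tab tip [ 508.1 -107.   176. ]
bar 170 62.2 [477.9 -92.  170. ] -31.2 r 79.5
bar 178 60.2 [478.25 -88.95 178.  ] -31.1 r 84.3
bar 186 58.3 [478.55 -85.95 186.  ] -31.1 r 89.6
bar 194 56.3 [478.85 -82.9  194.  ] -31.1 r 95.4
bar 202 54.5 [479.2 -79.9 202. ] -31.2 r 101.5
(array([ 0.47763085, -0.08871237,  0.17562767]), np.float64(0.001556911244812484))
```

>>> {"method": "move_arm", "body": {"targets": [[3,0.5,0,0],[6,1,0,0],[9,1.2,0,0],[12,1.4,0,0],[13.4,1.4,0,0],[13.4,1.4,0,0],[13.4,1.7,0,0],[13.4,2,0,0],[13.4,2.2,0,0],[13.4,2.2,0,0]]}}

```text
time: 8.78
tcp_pos: [0.4608, -0.0761, 0.1509]
orientation: [1.635, 0.862, -1.634]
wrist_force: [0.0, -0.3, 0.3]
opening: -0.0001
```

>>> {"method": "move_arm", "body": {"targets": [[0,0.35,0,0],[-0.5,0.6,0,0],[-1,0.85,0,0],[-1.4,1.1,0,0],[-1.8,1.35,0,0],[-2.1,1.6,0,0],[-2.4,1.8,0,0],[-2.7,2.05,0,0],[-2.95,2.3,0,0],[-3.2,2.55,0,0]]}}

```text
time: 9.62
tcp_pos: [0.4821, -0.0907, 0.1832]
orientation: [1.635, 0.862, -1.634]
wrist_force: [-0.9, 0.0, 0.5]
opening: -0.0002
```

Run:
```python
from h import *
snap("side","d6"); snap("wrist","w6")
a=cv2.imread("pics/d5_raw.png"); b=cv2.imread("pics/d6_raw.png")
# canister lower-body patch compare to detect tilt
p=cv2.matchTemplate(cv2.cvtColor(b[215:260,225:285],6),cv2.cvtColor(a[225:255,237:272],6),cv2.TM_CCOEFF_NORMED); print(cv2.minMaxLoc(p),"expected (12,10)")
p=cv2.matchTemplate(cv2.cvtColor(b[195:240,230:290],6),cv2.cvtColor(a[205:228,242:265],6),cv2.TM_CCOEFF_NORMED); print(cv2.minMaxLoc(p),"cap expected (12,10)")
crp("d6","d6",(205,140,315,270),4)
```

```text
(-0.5413950681686401, 0.6905674934387207, (7, 0), (12, 10)) expected (12,10)
(-0.41369763016700745, 0.8637440204620361, (37, 7), (12, 10)) cap expected (12,10)
```

Run:
```python
from h import *
for v in(214,222,232,245):
  for n in("d5","d4","d6"):
    g=cv2.cvtColor(cv2.imread(f"pics/{n}_raw.png"),6); print(v,n,g[v,230:284:2])
```

```text
214 d5 [ 67  68  69  67  64  69  65  20  27  31  31  31  31  31  31  29  49  87
 111 133 134 134 134 134 134 134 135]
214 d4 [ 68  69  77  93  76  69  69  71  74  82  78  41  16  15  16  15  17  29
  31  30  31 101 131 137 137 137 138]
214 d6 [ 70  93  80  69  66  63  51  17  15  16  16  16  15  15  17  26  42  85
 108 134 137 137 136 136 137 137 138]
222 d5 [ 96 119 126  84  80  79  78  77  79  84  87  88  89  87  81  84  89  80
 101 133 130 131 131 132 132 131 131]
222 d4 [135 135 137 135 115  98  95  82  88  87  83  83  83  86  88  88  87  84
  79  80  71  85 101 123 134 134 134]
222 d6 [135 132 111  97  87  80  80  79  80  85  88  89  90  88  83  84  89  84
  96 129 125 133 134 135 134 134 134]
232 d5 [132 132 124  73  65  85  97  86  71  69 108 114 113 106 100  91  87  82
  67  61 115 129 129 129 129 129 128]
232 d4 [134 135 134 134 123  76  77  78  66  75  95  75  45  81  97  97 106 126
 118 108  93  80  81 128 131 132 130]
232 d6 [134 135 128  79  63  77  88  92  56  48  89  98  97  94  96  93  89  83
  67  61 117 132 132 131 132 131 130]
245 d5 [132 130  91  65  75  80  84  86  89  91  89  89  90  88  87  84  83  80
  76  66  75 120 126 126 126 126 127]
245 d4 [134 133 106  67  71  59  77  85  88  89  92  91  91  89  89  87  85  83
  80  75  72 117 129 129 129 128 130]
245 d6 [134 132  93  64  76  80  85  87  89  92  91  91  91  90  89  86  85  81
  77  67  76 122 128 129 128 128 129]
```

Row profiles show the canister still upright, so the bail is swinging this time. Continuing.

>>> {"method": "move_arm", "body": {"targets": [[-0.3,0.35,0,0],[-0.6,0.7,0,0],[-0.9,1.1,0,0],[-1.15,1.5,0,0],[-1.35,1.9,0,0],[-1.55,2.3,0,0],[-1.75,2.7,0,0],[-1.9,3.1,0,0],[-2,3.5,0,0],[-2.1,3.9,0,0]]}}

```text
time: 10.55
tcp_pos: [0.515, -0.1131, 0.2047]
orientation: [1.636, 0.861, -1.633]
wrist_force: [0.5, 0.3, -0.7]
opening: -0.0001
```

Run:
```python
from h import *
snap("side","d7")
for v in(222,232,245):
  for n in("d5","d7"):
    g=cv2.cvtColor(cv2.imread(f"pics/{n}_raw.png"),6); print(v,n,g[v,230:284:2])
```

```text
222 d5 [ 96 119 126  84  80  79  78  77  79  84  87  88  89  87  81  84  89  80
 101 133 130 131 131 132 132 131 131]
222 d7 [135 135 130  85  81  79  86  88  79  85  88  91  90  88  83  84  90  84
  77  90 121 132 134 134 135 134 134]
232 d5 [132 132 124  73  65  85  97  86  71  69 108 114 113 106 100  91  87  82
  67  61 115 129 129 129 129 129 128]
232 d7 [134 135 128  79  64  79  75  88  78  49  88  97  97  94  92  89  87  83
  67  62 116 132 131 132 132 131 131]
245 d5 [132 130  91  65  75  80  84  86  89  91  89  89  90  88  87  84  83  80
  76  66  75 120 126 126 126 126 127]
245 d7 [134 133 104  68  76  80  85  87  90  93  91  91  91  90  89  86  85  81
  77  67  76 122 129 129 129 127 129]
```

>>> {"method": "move_arm", "body": {"targets": [[0,-0.8,0,0],[0,-1.8,0,0],[-1,-2.8,0,0],[-4,-3,0,0],[-7,-3,0,0],[-10,-3,0,0],[-10,-3,0,0],[-10,-3,0,0],[-10,-3,0,0],[-10,-3,0,0]], "hand": 8}}

```text
time: 11.43
tcp_pos: [0.4895, -0.0959, 0.3037]
orientation: [1.635, 0.862, -1.634]
wrist_force: [0.4, 0.0, -0.6]
opening: 0.0799
```

Run:
```python
from h import *
snap("side","d8"); snap("wrist","w8"); print(monitor.state()["tcp_pos"])
crp("d8","d8",(215,150,315,290),4)
o=np.zeros((600,800,3),np.uint8); o[:560,:400]=cv2.imread("pics/d8.png"); o[:384,404:796]=cv2.imread("pics/w8_raw.png")[:,120:512]
cv2.imwrite("pics/m8.png",o)
```

```text
[ 0.48978448 -0.09607977  0.30346362]
```

View pics/m8.png

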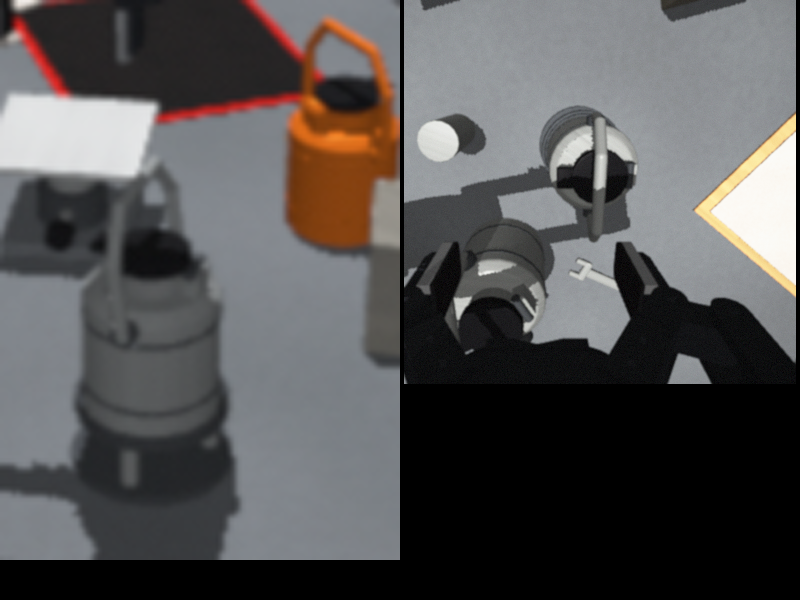

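The bail stands up (bar mid: side part 138,177; wrist part 600,180), the cap is shut and the canister upright.

Run:
```python
from h import *
x=at("w8",(600-284,180),.222)*1000; y=at("d8",(215+138/4,150+177/4),.222)*1000; cap=at("w8",(603-284,176),.176)*1000
print(x,y,cap,"cap"); 
M=Ro.from_rotvec(monitor.state()["orientation"]).as_matrix(); p=monitor.state()["tcp_pos"]*1000
u=np.array([.829,-.559]);v=np.array([.559,.829])
for q in(x,y,cap,p): d=q[:2]-[540,-130]; print("u,v",d@u,d@v)
print("tool shift to bar", M.T@(x-p), M.T@(y-p)); print(M.round(3))
```

```text
[ 538.28357116 -113.99517533  222.        ] [ 535.92280151 -112.81504198  222.        ] [ 543.30972286 -129.95768366  176.        ] cap
u,v -10.369616494596997 12.3085159278735
u,v -12.986389081828298 11.967176240198238
u,v 2.720105418588253 1.8852153218167103
u,v -60.590078359670784 0.049393754782030896
tool shift to bar [ 81.51996141  50.05262638 -12.59662952] [ 81.51691539  47.43763029 -12.23923021]
[[ 0.001  0.826 -0.564]
 [-0.001 -0.564 -0.826]
 [-1.     0.001  0.   ]]
```

>>> {"method": "move_arm", "body": {"targets": [[0,2.5,-0.1,0],[0,5,-0.2,0],[0,6.1,-0.2,0],[2,6.1,-0.2,0],[4,6.1,-0.2,0],[6,6.1,-0.2,0],[8,6.1,-0.2,0],[9.5,6.1,-0.2,0],[10.2,6.1,-0.2,0],[10.2,6.1,-0.2,0]]}}

```text
time: 12.37
tcp_pos: [0.5399, -0.1283, 0.1992]
orientation: [1.634, 0.866, -1.639]
wrist_force: [-0.2, 0.4, 0.1]
opening: 0.0798
```

>>> {"method": "move_arm", "body": {"targets": [[0,0,0,0],[0,0,0,0],[0,0,0,0],[0,0,0,0],[0,0,0,0],[0,0,0,0],[0,0,0,0],[0,0,0,0],[0,0,0,0],[0,0,0,0]], "hand": 0, "squeeze": 60}}

```text
time: 13.2
tcp_pos: [0.5402, -0.1283, 0.1998]
orientation: [1.634, 0.866, -1.638]
wrist_force: [-1.4, 0.1, 6.5]
opening: 0.0078
```

>>> {"method": "move_arm", "body": {"targets": [[-0.1,0,0,0],[-0.2,0,0,0],[-0.4,0,0,0],[-0.6,0,0,0],[-0.8,0,0,0],[-1,0,0,0],[-1.2,0,0,0],[-1.4,0,0,0],[-1.5,0,0,0],[-1.5,0,0,0]]}}

```text
time: 14.03
tcp_pos: [0.5404, -0.1284, 0.2153]
orientation: [1.634, 0.865, -1.637]
wrist_force: [0.4, -0.2, -6.4]
opening: 0.0081
```

Run:
```python
from h import *
snap("side","d9")
for v in(205,222,232,245):
  for n in("d5","d9"):
    g=cv2.cvtColor(cv2.imread(f"pics/{n}_raw.png"),6); print(v,n,g[v,230:284:2])
s=monitor.state(); print(s["wrist_force"],s["torque"],s["opening"])
```

```text
205 d5 [ 56  40  42  42  41  49  60  74 110 142 126  74  65 121 134 135 135 135
 134 135 135 135 135 136 137 136 136]
205 d9 [ 31  41  43  42  29  19  22  79 101  57  27  22  19  16  15  25  91 136
 137 137 138 138 138 138 139 138 139]
222 d5 [ 96 119 126  84  80  79  78  77  79  84  87  88  89  87  81  84  89  80
 101 133 130 131 131 132 132 131 131]
222 d9 [135 135 127  79 122 153 149  99  87  81  82  82  81  82  84  88  90  89
  87  80  89 132 134 135 134 134 134]
232 d5 [132 132 124  73  65  85  97  86  71  69 108 114 113 106 100  91  87  82
  67  61 115 129 129 129 129 129 128]
232 d9 [135 135 130  87  77  82  85  76  70  71  70  68  69  69  71  78  83  83
  80  75 108 131 131 132 132 132 131]
245 d5 [132 130  91  65  75  80  84  86  89  91  89  89  90  88  87  84  83  80
  76  66  75 120 126 126 126 126 127]
245 d9 [134 133 106  71  64  65  81  86  91  92  91  90  91  89  88  86  84  76
  60  65  78 122 129 129 129 128 130]
[-0.43574862  0.59327597 -6.9134659 ] [ 0.01055917 -0.0272657   0.02221555] 0.007980849117952805
```

>>> {"method": "move_arm", "body": {"targets": [[-0.4,0,0,0],[-1,0,0,0],[-1.8,0,0,0],[-2.8,0,0,0],[-3.8,0,0,0],[-4.8,0,0,0],[-5.8,0,0,0],[-6.5,0,0,0],[-6.9,0,0,0],[-7,0,0,0]]}}

```text
time: 14.92
tcp_pos: [0.5408, -0.1286, 0.2862]
orientation: [1.635, 0.864, -1.636]
wrist_force: [-0.0, 0.1, -7.1]
opening: 0.0077
```

>>> {"method": "move_arm", "body": {"targets": [[0,-0.1,-0.2,0],[0,-0.4,-0.6,0],[0,-0.8,-1.3,0],[0,-1.4,-2.2,0],[0,-2.1,-3.2,0],[0,-2.8,-4.3,0],[0,-3.5,-5.4,0],[0,-4.2,-6.5,0],[0,-4.9,-7.6,0],[0,-5.6,-8.7,0]]}}

```text
time: 15.75
tcp_pos: [0.5436, -0.0235, 0.2863]
orientation: [1.634, 0.864, -1.636]
wrist_force: [-0.4, 0.9, -6.8]
opening: 0.0081
```

>>> {"method": "move_arm", "body": {"targets": [[0,-0.7,-1.1,0],[0,-1.4,-2.2,0],[0,-2.1,-3.3,0],[0,-2.8,-4.4,0],[0,-3.5,-5.5,0],[0,-4.2,-6.6,0],[0,-4.9,-7.7,0],[0,-5.6,-8.7,0],[0,-6.2,-9.6,0],[0,-6.7,-10.4,0]]}}

```text
time: 16.58
tcp_pos: [0.5468, 0.1015, 0.2862]
orientation: [1.634, 0.864, -1.636]
wrist_force: [-0.0, 0.3, -7.0]
opening: 0.0079
```

>>> {"method": "move_arm", "body": {"targets": [[0,-0.5,-0.8,0],[0,-1.1,-1.6,0],[0,-1.7,-2.5,0],[0,-2.3,-3.5,0],[0,-3,-4.5,0],[0,-3.6,-5.5,0],[0,-4.2,-6.4,0],[0,-4.7,-7.2,0],[0,-5.1,-7.7,0],[0,-5.2,-7.9,0]]}}

```text
time: 17.42
tcp_pos: [0.5482, 0.1974, 0.2862]
orientation: [1.633, 0.866, -1.635]
wrist_force: [0.0, -0.9, -6.7]
opening: 0.0079
```

Run:
```python
from h import *
snap("side","d10"); snap("scene","s10"); s=monitor.state(); print(s["tcp_pos"],s["wrist_force"])
o=np.zeros((480,800,3),np.uint8); crp("d10","a",(190,120,290,240),4); crp("s10","b",(250,110,350,230),4)
o[:480,:400]=cv2.imread("pics/a.png"); o[:480,400:]=cv2.imread("pics/b.png"); cv2.imwrite("pics/m10.png",o)
```

```text
[0.54832671 0.19639115 0.28614829] [ 2.22358700e-03  8.85411410e-02 -6.96684635e+00]
```

View pics/m10.png

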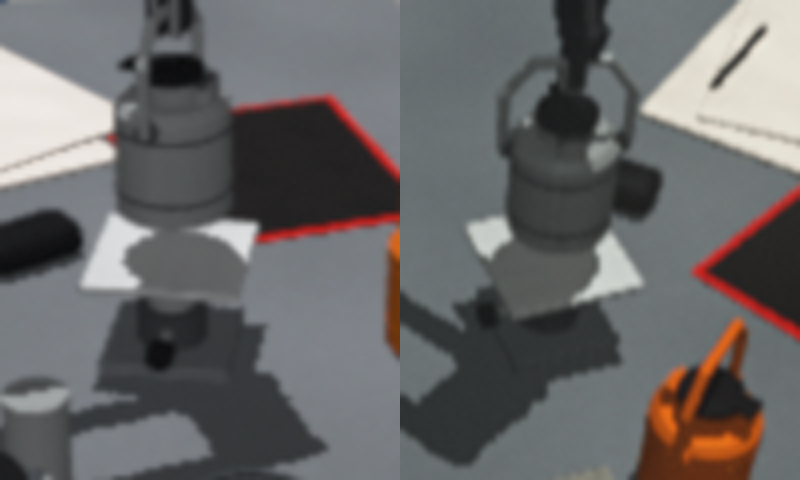

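Carried upright with the cap shut, above the plate. Descending, then feeling for contact.

>>> {"method": "move_arm", "body": {"targets": [[0.3,0,0,0],[0.7,0,0,0],[1.1,0,0,0],[1.5,0,0,0],[1.8,0,0,0],[2.1,0,0,0],[2.3,0,0,0],[2.5,0,0,0],[2.6,0,0,0],[2.7,0,0,0]]}}

```text
time: 18.35
tcp_pos: [0.5484, 0.1964, 0.2591]
orientation: [1.634, 0.865, -1.635]
wrist_force: [0.1, -0.1, -6.8]
opening: 0.008
```

>>> {"method": "move_arm", "body": {"targets": [[0.1,0,0,0],[0.2,0,0,0],[0.3,0,0,0],[0.4,0,0,0],[0.5,0,0,0],[0.6,0,0,0],[0.7,0,0,0],[0.8,0,0,0],[0.8,0,0,0],[0.8,0,0,0]]}}

```text
time: 19.18
tcp_pos: [0.5483, 0.1964, 0.251]
orientation: [1.633, 0.865, -1.635]
wrist_force: [1.3, -0.5, -7.0]
opening: 0.0081
```

>>> {"method": "move_arm", "body": {"targets": [[0.07,0,0,0],[0.14,0,0,0],[0.21,0,0,0],[0.28,0,0,0],[0.35,0,0,0],[0.42,0,0,0],[0.5,0,0,0],[0.5,0,0,0],[0.5,0,0,0],[0.5,0,0,0]]}}

```text
time: 20.02
tcp_pos: [0.5483, 0.1964, 0.246]
orientation: [1.633, 0.865, -1.635]
wrist_force: [0.8, 1.3, -6.8]
opening: 0.008
```

>>> {"method": "move_arm", "body": {"targets": [[0.05,0,0,0],[0.1,0,0,0],[0.15,0,0,0],[0.2,0,0,0],[0.25,0,0,0],[0.3,0,0,0],[0.35,0,0,0],[0.4,0,0,0],[0.4,0,0,0],[0.4,0,0,0]]}}

```text
time: 20.85
tcp_pos: [0.5485, 0.1964, 0.2424]
orientation: [1.634, 0.865, -1.634]
wrist_force: [0.4, 0.8, -4.6]
opening: 0.0083
```

>>> {"method": "move_arm", "body": {"targets": [[0.03,0,0,0],[0.06,0,0,0],[0.09,0,0,0],[0.12,0,0,0],[0.12,0,0,0],[0.12,0,0,0],[0.12,0,0,0],[0.12,0,0,0],[0.12,0,0,0],[0.12,0,0,0]]}}

```text
time: 21.68
tcp_pos: [0.5489, 0.1964, 0.2422]
orientation: [1.635, 0.864, -1.633]
wrist_force: [-2.1, -1.2, 5.8]
opening: 0.0079
```

>>> {"method": "move_arm", "body": {"targets": [[0,0,0,0],[0,0,0,0],[0,0,0,0],[0,0,0,0],[0,0,0,0],[0,0,0,0],[0,0,0,0],[0,0,0,0],[0,0,0,0],[0,0,0,0]]}}

```text
time: 22.52
tcp_pos: [0.5489, 0.1964, 0.2422]
orientation: [1.635, 0.864, -1.633]
wrist_force: [-1.3, -0.4, 2.8]
opening: 0.0075
```

>>> {"method": "move_arm", "body": {"targets": [[0,0,0,0],[0,0,0,0],[0,0,0,0],[0,0,0,0],[0,0,0,0],[0,0,0,0],[0,0,0,0],[0,0,0,0],[0,0,0,0],[0,0,0,0]], "hand": 6}}

```text
time: 23.35
tcp_pos: [0.549, 0.1964, 0.2423]
orientation: [1.635, 0.864, -1.633]
wrist_force: [-0.3, -0.8, 0.8]
opening: 0.0602
```

>>> {"method": "move_arm", "body": {"targets": [[-0.5,0,0,0],[-1.5,0,0,0],[-3,0,0,0],[-5,0,0,0],[-7,0,0,0],[-9,0,0,0],[-11,0,0,0],[-12,0,0,0],[-12,0,0,0],[-12,0,0,0]]}}

```text
time: 24.18
tcp_pos: [0.5488, 0.1965, 0.3626]
orientation: [1.636, 0.863, -1.632]
wrist_force: [0.0, -0.7, -0.7]
opening: 0.0599
```

Run:
```python
from h import *
snap("side","d12"); snap("scene","s12"); snap("wrist","w12"); s=monitor.state(); print(s["tcp_pos"],s["wrist_force"],s["opening"])
# numeric check: plate corners predicted + canister outline in side view, compare body edge columns per row
g=cv2.cvtColor(cv2.imread("pics/d12_raw.png"),6)
e0=px("d12",[.548,.195,.092]); print("plate centre px",e0, "shoulder",px("d12",[.548,.195,.192]))
for z in(.11,.13,.15,.17,.18):
    u,v=px("d12",[.548,.195,z]); r=int(round(v)); row=g[r,int(u)-26:int(u)+27].astype(int); d=np.abs(np.diff(row)); print(z,round(u,1),r,row[::2])
# cap: dark blob in wrist & side
for n,lo in(("d12",40),("s12",40)):
    K,R,t=cam(n); u,v=px(n,[.548,.195,.218]).round().astype(int); im=cv2.cvtColor(cv2.imread(f"pics/{n}_raw.png"),6)[v-16:v+17,u-20:u+21]
    k,l,st,c=cv2.connectedComponentsWithStats((im<lo).astype(np.uint8)); print(n,(u,v),[(x[:5].tolist(),(y+[u-20,v-16]).round(1)) for x,y in zip(st[1:],c[1:]) if x[4]>30])
```

```text
[0.54822073 0.19630848 0.36070636] [ 0.74012645  0.37484204 -0.39646431] 0.059936409724598294
plate centre px [233.15678005 183.48049628] shoulder [232.65373202 156.34214222]
0.11 233.1 179 [ 19  25 112 133 197 218 144  72  77  81  84  87  86  86  85  84  80  79
  75  67 111 217 220 155  81  90  96]
0.13 233.0 173 [ 86 122 128 129 129 139 159  78  76  80  83  87  86  86  86  85  83  81
  78  74  68  48  36  35  35  33  33]
0.15 232.9 168 [126 126 126 126 127 127 110  73  71  65  62  53  66  69  71  70  63  63
  70  71  69  47  35  34  36  35  35]
0.17 232.8 162 [185 160 140 125 125 119 103  86  84  82  87  86  88  89  89  90  87  87
  84  80  70  43  35  34  34  35  35]
0.18 232.7 160 [232 231 226 220 193 165 125 129  86  77  84  77  76  77  77  76  76  80
  83  83 102  54  34  35  35  36  35]
d12 (np.int64(233), np.int64(149)) [([15, 14, 14, 7, 89], array([234.3, 150.2])), ([32, 15, 9, 18, 104], array([250.3, 155.9]))]
s12 (np.int64(291), np.int64(147)) [([12, 11, 15, 13, 124], array([289.9, 148.1])), ([33, 26, 8, 6, 44], array([307.5, 159.5]))]
```

Body edges lie symmetric about the predicted axis at all heights, and the cap blob is within about 1.5 px of the predicted shut position. The arm is clear, so I'm handing in.

```bash
python3 -c "
from workcell import job; print(job.job_done())"
```

```text
the job is handed in; nothing more can be done
None
```

I shut the canister's cap (press stopped hard at about 12.6 N) and swung the bail up. I then carried the canister upright by the bail and set it down on the plate. I felt the plate at a TCP height of about 0.242 m, where the contact load peaked near 13 N. I opened the fingers only once the canister was at rest, then raised the gripper clear. The job was handed in at about 24 s.

- **First try at the bail failed:** pushing it sideways tipped the canister in its seat. I estimate about 0.44 rad from the picture, under the 0.6 rad limit, but it was not measured directly. I backed off slowly, it reseated upright, and lifting the bar along its arc then worked.
- **Gripper reading:** with the 10 mm bar held, the opening read about 8 mm. The carry was steady regardless.
- **Final checks:** the canister's outline in the side image stood symmetric about the plate's centre axis within about 1 px (roughly 3 mm). The cap was within about 1.5 px of its expected shut position in both views. The wrist force was about zero after release.
- **Not checked:** I did not measure whether the bystanders had moved; I noticed no contact with any of them. The last check was by numbers only, as all 12 pictures were used.

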